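# Clip a cart wheel onto its axle with the fork tool

### The arm

A 7-joint arm with a two-finger parallel gripper is mounted at the origin on the work surface. World frame = base frame: x ahead of the robot, y to its left, z up, the work surface at z = 0. Lengths are in m, angles in rad, forces in N, time in s.
With the tool pointing down it reaches from about 0.4 to 0.85 m from the base axis. Payload 4.5 kg.
Tool frame: the origin (TCP) lies midway between the tips of the shut fingers; the grasp point (between the pads) lies 19 mm behind it; z points along the fingers, y is the line along which they close (so a half turn about z gives the same grasp; the last joint's range is limited). The gripper opens to 88 mm and grips with 3 to 60 N. Pads are 18 mm wide; open, the fingers measure 123 mm over their backs; the gripper's body (75 mm by 187 mm) begins 45 mm behind the grasp point.
Start: joints at [-1.11, 0.689, -0.195, 1.565, 0.157, 0.902, -0.215], TCP at [0.259, 0.569, 0.219] pointing down, gripper open.
Joint ranges: [-3.01, 3.01], [-0.46, 2.08], [-1.47, 1.51], [0.13, 2.56], [-1, 4.14], [0.04, 2.09], [-2.66, 2.66]. Speed limits (rad/s): [2.57, 2.57, 3.14, 3.14, 3.14, 3.14, 3.14].

### API

Orientations are given as a unit quaternion [x, y, z, w].
In Python, from plant import r gives the robot as it stands.
- The arm moves only by the tool carry_out, never from a script. Its argument "plan" is a list of rows, each an object with "rot": the turn, a rotation vector about the tool's x, y, z in rad, a list of three; "xyz": the shift along the tool's x, y, z in m, a list of three; "grip": the closure in counts, from 0 (fully open) to 255 (shut). In form: [{"rot": [wx, wy, wz], "xyz": [dx, dy, dz], "grip": grip}, ...]. A call has 1 to 8 rows; each row is the pose to reach, as a shift and turn from the pose commanded when the call began, along the tool's axes at that moment; what a row does not reach only later rows make up. A row lasts 1/12 s, in which the tool goes at most 41.7 mm and 7.16 degrees, less where a joint would pass 70% of its speed; a pose out of reach is approached as far as the arm can. A call with a gripper value outside its range is refused whole. The fingers move at their own pace and stop on an object; "squeeze" is the grip in N (left out, the last holds). Time passes only in rows, so rows that repeat a pose let the fingers close. It gives the time, the measured TCP pose, the force, the opening and the grip force at its end, in the units of the state.
- r.get_state(): the state, without advancing time (a new reading comes with each control period).
- r.snapshot(name): name is "scene" or "top" or "wrist"; returns the picture (400x640x3 uint8, red, green, blue); there is no depth.
- r.camera_params(name): a dict with "fx", "fy", "cx", "cy" (pixels), "position" and "attitude" of the camera in the world; the wrist camera has in their place "hand_eye" (4x4, takes a point from camera to tool coordinates, whose origin is the TCP and whose axes are the flange's). Camera axes: x right, y down, z forward; pixel columns grow to the right and rows downward; lengths in m; the calibration is good to about 2 mm. A picture is of the moment at which its call begins: read the wrist's pose just before it. camera_params takes no time and is no camera call.
- r.finish_job(): hands the job in; it is judged then, once.
The state is a dict: "clock": time; "q": joint angles; "qd": joint speeds; "joint_torque": joint torques, N m; "tool_pos": TCP position; "eef_rot": TCP orientation; "contact_force": force on the tool from outside, world axes, zero at the start; "moment": the same for the moment, N m; "opening": opening from 0.0 (shut) to 1.0 (fully open); "finger_force": force on a finger pad.
Only numpy, scipy, OpenCV 4.12 (cv2) and the standard library are available. Lean on these libraries where they do the work, as an engineer would, in place of code of your own. Each camera call takes 0.05 s, during which the arm holds its last target. There are 200 camera calls.

### The job

Take the clip fork out of its wooden tray and use it to push the loose split clip sideways into the groove of the cart wheel's axle until it snaps in; then hold it hard against the bottom for a moment with a push of about 18 N, never over 30 N, and never touch the clip with the gripper. Then stand the fork upright in its tray again and let go, leaving the other things on the bench alone.

Things in the scene. Friction and masses are not known exactly. Their poses are not given: they have to be found in the camera images.
- wheel: Cart wheel lying flat and fixed on the bench: rubber tyre 240 mm across, 54 mm high, with a flat painted steel plate 204 mm across whose top is 60 mm above the bench, smooth for sliding. The steel axle end stands up in its middle. Origin: centre of the underside, on the axle.
- groove (a point): Point on the axle's centre line, 2.5 mm above the wheel plate, where the clip's centre ends; z up. Right above the plate the axle has a neck (the groove) 18 mm in diameter and 8 mm high, and over it a round head 25 mm in diameter and 12 mm high, its top 20 mm above the plate. The clip can only enter from the side, under the head.
- clip_seat (a point): Loose split clip (55 g) of dark spring steel, 5 mm thick, flat on the wheel plate, 36 to 46 mm from the axle. The point is the centre of its throat, half-way up: on the axle's line when home. x points out of its mouth, roughly at the axle; z up. Two sprung jaws run forward to x = +18 mm, 41 mm apart over the outside, with flared tips and inner nibs 7 mm ahead of the point.
- clip_back (a point): Middle of the clip's straight back edge, 42 mm wide, 20 mm behind the throat centre; same axes. A tab 10 mm wide and 13 mm long sticks out backwards here. The push is under 1 N until the nibs touch the neck, about 14 mm short of home; it climbs to 9 to 19 N (varies), falls to nearly nothing as the clip snaps in, then climbs steadily once it has bottomed. Over 30 N bends the clip.
- fork_grip (a point): Clip fork (140 g), standing in the tray: upright square wooden handle 18 by 18 mm, its top 84 mm above the underside, on a steel foot 6 mm thick. The point is the handle's middle, 45 mm above the underside. x along the prongs, z up. Foot 40 mm wide, x = -16 to +20 mm; then two prongs, each 10 mm wide, 14 mm apart, to x = +56 mm. Their tips bear on the clip's back, its tab between them.
- tray: Fixed shallow wooden tray for the fork, outside 160 mm (x) by 124 mm (y), 22 mm high, wall 8 mm, floor 8 mm thick; origin at the centre of its underside. The fork has to stand in it again, anywhere on its floor.
- bit_block: Bystander: fixed wooden block with upright drill bits, 110 by 70 mm and 88 mm high; origin at the centre of its underside.
- jar: Bystander: small loose glass jar, 56 mm in diameter, 75 mm high; origin under its centre.
- bearing: Bystander: loose steel ring, 52 mm in diameter, 15 mm high; origin under its centre.
- oil: Bystander: loose tin can, 60 mm in diameter, 110 mm high; origin under its centre.
There are look-alikes about, which are no part of the job. Leave any green look-alike of the part that bears fork_grip alone.

How it is judged:
On the way, in this order (a step that is already met when the one before it is completed fails the run):
1. the fork is lifted out of its tray (height (world z) of fork_grip above 0.085 m), for 0.1 s.
2. the clip is snapped in and pressed against the bottom of the groove by the fork: its centre within 2.5 mm of the axle's, the fork pushing on it with 10 N or more (horizontal distance between clip_seat and groove below 0.0025 m and contact force between clip and fork above 10 N), for 0.2 s.
At the end, for the whole second after the job is handed in: The clip sits in the axle groove, its centre within 2.5 mm of the axle's centre line sideways and within 5 mm in all; the fork stands upright (within 0.12 rad) on the floor of its tray (its middle within 75 mm by 55 mm of the tray's centre), released (horizontal distance between clip_seat and groove below 0.0025 m and distance between clip_seat and groove below 0.005 m and angle between fork_grip's own z axis and vertical below 0.12 rad and x of fork_grip in the frame of tray between -0.075 and 0.075 m and y of fork_grip in the frame of tray between -0.055 and 0.055 m and z of fork_grip in the frame of tray between 0.048 and 0.057 m and contact force between tray and anything else above 0.3 N); the robot touches nothing.
It fails at once if the fork presses on the clip with more than 30 N (the clip is bent) (contact force between clip and fork above 30 N).
It fails at once if the gripper touches the clip (contact force between any of the fingers, the arm and clip above 0.3 N).
It fails at once if a bystander is moved by more than 20 mm (distance of any of jar, bearing, oil from where it was at the start of the episode above 0.02 m).
It fails at once if the drill bits are struck (contact force between bit_block and anything else above 5 N).
It also fails if it takes over 72 s, if anything falls off the work surface, if the arm or the gripper's body presses on something with over 40 N, if the wrist force passes 120 N, or if a joint passes its speed limit or range.

## Working session

There is one attempt and no reset: what is moved stays moved. The work goes in short steps, Python scripts to look and compute and a tool call to move; the robot and the scene stay as the last step left them, time stands still between calls to the robot, and variables do not carry over. Pictures are saved under pics/ and viewed, at most 10 in all, crops included, and the job is handed in when it is done.

Besides the shell and the picture viewer there is one more tool, called after "Request:" as name(argument=value, ...) on one line, values as JSON. carry_out: Moves the arm, as the interface text tells. Its arguments: {"type":"object","properties":{"plan":{"type":"array"},"squeeze":{"type":"number"}},"required":["plan"]}

```bash
mkdir -p pics; ls
python3 - <<'E'
from plant import r
import cv2
s=r.get_state();print({k:(s[k]) for k in('clock','tool_pos','eef_rot','contact_force','opening')})
for n in('scene','top','wrist'):
    print(n,r.camera_params(n))
for n in('scene','top'):
    cv2.imwrite(f'pics/{n}0.png',cv2.cvtColor(r.snapshot(n),cv2.COLOR_RGB2BGR))
E
```

```text
pics
{'clock': 0.0, 'tool_pos': array([0.25851495, 0.56830887, 0.21782376]), 'eef_rot': array([ 2.11736648e-01,  9.77326337e-01, -8.99740762e-04, -1.13284711e-04]), 'contact_force': array([0.35753665, 0.19745809, 0.28648455]), 'opening': 1.0002812520370374}
scene {'fx': 454.7084102427399, 'fy': 454.7084102427399, 'cx': 327.9361377281165, 'cy': 197.30554787678716, 'position': array([ 0.88619901, -0.57472107,  1.02545821]), 'attitude': array([ 0.90994804,  0.2657662 , -0.08197333, -0.30764145])}
top {'fx': 380.7348334978031, 'fy': 380.7348334978031, 'cx': 319.04564659429906, 'cy': 199.4164481630593, 'position': array([0.30772601, 0.06211358, 1.17828996]), 'attitude': array([-0.7016505 ,  0.70641945, -0.06830394,  0.06318789])}
wrist {'fx': 354.28993913647696, 'fy': 354.28993913647696, 'cx': 326.1038531241362, 'cy': 202.89278655040536, 'hand_eye': array([[-3.87651208e-04, -9.50523892e-01, -3.10651221e-01,
         8.18970391e-02],
       [ 9.99999925e-01, -3.76232073e-04, -9.66794991e-05,
        -6.90461114e-04],
       [-2.49807793e-05, -3.10651235e-01,  9.50523966e-01,
        -1.65187668e-01],
       [ 0.00000000e+00,  0.00000000e+00,  0.00000000e+00,
         1.00000000e+00]])}
```

View pics/top0.png

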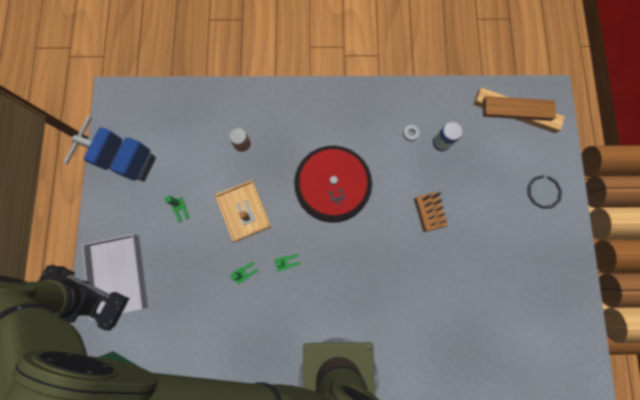

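View pics/scene0.png

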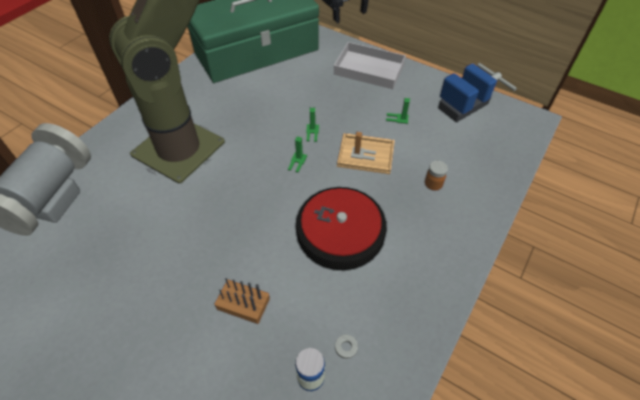

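The tray with the brown-handled fork is at top (243,211). The wheel is at (333,183) and the clip at (336,196). The fork candidates are the wood-handled one at (246,212), plus green ones at (177,207), (243,272) and (287,262). The brown wood handle standing in the wooden tray fits the description, so I'll confirm it in an enlarged crop.

```bash
cat > h.py <<'E'
import numpy as np, cv2
from plant import r
from scipy.spatial.transform import Rotation as R
def cam(n,s=None):
    p=r.camera_params(n); K=np.array([[p['fx'],0,p['cx']],[0,p['fy'],p['cy']],[0,0,1]])
    if n=='wrist':
        s=s or r.get_state(); T=np.eye(4);T[:3,:3]=R.from_quat(s['eef_rot']).as_matrix();T[:3,3]=s['tool_pos']
        M=T@p['hand_eye']; return K,M[:3,:3],M[:3,3]
    return K,R.from_quat(p['attitude']).as_matrix(),np.array(p['position'])
def back(c,uv,z):
    K,A,o=c; uv=np.atleast_2d(np.array(uv,float))
    d=np.c_[uv,np.ones(len(uv))]@np.linalg.inv(K).T@A.T
    return o+d*((z-o[2])/d[:,2])[:,None]
def proj(c,P):
    K,A,o=c; q=(np.atleast_2d(P)-o)@A@K.T; return q[:,:2]/q[:,2:]
def tool(s,P):  # world displacement -> tool axes
    return R.from_quat(s['eef_rot']).inv().apply(P)
def save(n,im): cv2.imwrite('pics/'+n+'.png',cv2.cvtColor(im,cv2.COLOR_RGB2BGR))
E
python3 - <<'E'
from h import *
c=cam('top');im=cv2.imread('pics/top0.png')
a=im[165:255,205:385]
cv2.imwrite('pics/crop0.png',cv2.resize(a,None,fx=4.4,fy=4.4,interpolation=cv2.INTER_CUBIC))
for n,uv,z in[('axle',(333.5,180.5),.08),('wheelc',(333,184),.05),('clip',(336,197),.0625),('handletop',(246,212),.09),('tray',(243,211),.02),('block',(432,211),.04),('jar',(239,133),.075),('bearing',(411,132),.015),('oil',(452,131),.11),('g1',(177,207),.04),('g2',(243,272),.04),('g3',(287,262),.04)]:
    print(n,back(c,uv,z)[0].round(3))
s=r.get_state();print(R.from_quat(s['eef_rot']).as_matrix().round(3))
E
```

```text
axle [0.571 0.01  0.08 ]
wheelc [0.568 0.01  0.05 ]
clip [0.525 0.003 0.062]
handletop [0.477 0.265 0.09 ]
tray [0.491 0.287 0.02 ]
block [ 0.484 -0.289  0.04 ]
jar [0.723 0.296 0.075]
bearing [ 0.746 -0.245  0.015]
oil [ 0.713 -0.342  0.11 ]
g1 [0.501 0.483 0.04 ]
g2 [0.307 0.278 0.04 ]
g3 [0.335 0.149 0.04 ]
[[-0.91   0.414 -0.001]
 [ 0.414  0.91  -0.002]
 [-0.    -0.002 -1.   ]]
```

View pics/crop0.png

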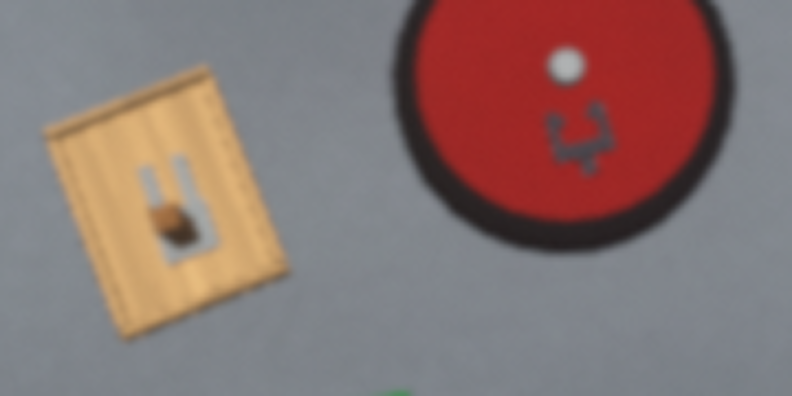

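Request:
carry_out(plan=[{"rot":[0,0,0.7],"xyz":[-0.32,-0.18,0.03],"grip":0},{"rot":[0,0,0.7],"xyz":[-0.32,-0.18,0.03],"grip":0},{"rot":[0,0,0.7],"xyz":[-0.32,-0.18,0.03],"grip":0},{"rot":[0,0,0.7],"xyz":[-0.32,-0.18,0.03],"grip":0},{"rot":[0,0,0.7],"xyz":[-0.32,-0.18,0.03],"grip":0},{"rot":[0,0,0.7],"xyz":[-0.32,-0.18,0.03],"grip":0},{"rot":[0,0,0.7],"xyz":[-0.32,-0.18,0.03],"grip":0},{"rot":[0,0,0.7],"xyz":[-0.32,-0.18,0.03],"grip":0}])

```text
clock: 0.77
tool_pos: [0.4554, 0.299, 0.1911]
eef_rot: [0.534, 0.846, -0.0, -0.0]
contact_force: [0.9, 0.1, -0.5]
opening: 1.0
finger_force: 0.0
```

Request:
carry_out(plan=[{"rot":[0,0,0],"xyz":[0,0,0],"grip":0},{"rot":[0,0,0],"xyz":[0,0,0],"grip":0},{"rot":[0,0,0],"xyz":[0,0,0],"grip":0}])

```text
clock: 1.02
tool_pos: [0.4544, 0.3014, 0.1913]
eef_rot: [0.534, 0.845, 0.0, -0.001]
contact_force: [-0.4, 0.3, 0.1]
opening: 0.998
finger_force: 0.0
```

Run:
```python
from h import *
s=r.get_state();save('w1',r.snapshot('wrist'))
print(s['clock'],s['tool_pos'],R.from_quat(s['eef_rot']).as_matrix().round(3),s['q'].round(2))
np.savez('w1',**{k:s[k] for k in('tool_pos','eef_rot')})
```

```text
1.0167 [0.45436966 0.30135856 0.19126958] [[-0.43   0.903 -0.001]
 [ 0.903  0.43   0.001]
 [ 0.001 -0.001 -1.   ]] [-0.65  0.62 -0.04  1.84  0.03  0.68 -0.26]
```

View pics/w1.png

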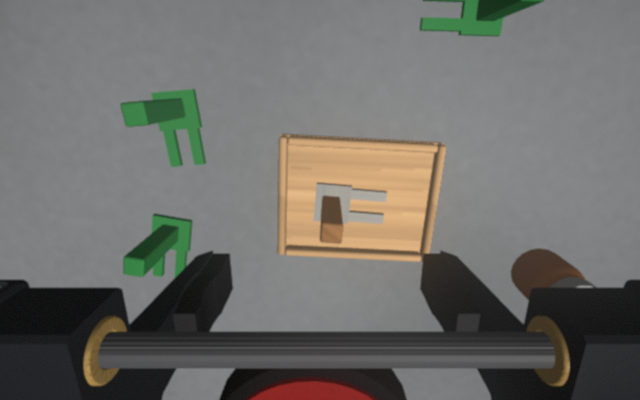

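The wrist view shows the tray with corners at about (285,137), (443,144), (428,260) and (281,253). The fork's grey foot spans (317,183)-(352,222), its prong tips are at (386,195) and (383,218), and the wooden handle top is at (331,238). The fork is confirmed. I'll fit its pose from the colour masks.

```bash
cat >> h.py <<'E'
from scipy.optimize import minimize
def P2(x,y,yaw,pts,z):
    c,s=np.cos(yaw),np.sin(yaw); p=np.array(pts,float); return np.c_[x+c*p[:,0]-s*p[:,1],y+s*p[:,0]+c*p[:,1],np.full(len(p),z)]
def raster(c,sh,polys,S=4):
    m=np.zeros((sh[0],sh[1]),np.uint8)
    for P in polys: cv2.fillPoly(m,[np.round(proj(c,P)*16).astype(np.int32)],255,cv2.LINE_AA,4)
    return m/255.
def box(x0,x1,y0,y1): return [(x0,y0),(x1,y0),(x1,y1),(x0,y1)]
def hull(c,sh,A):
    m=np.zeros(sh[:2],np.uint8); h=cv2.convexHull(proj(c,A).astype(np.float32))
    cv2.fillConvexPoly(m,np.round(h*16).astype(np.int32),255,cv2.LINE_AA,4); return m/255.
def fitfork(c,img,mask,x0,zb):
    def cost(q):
        x,y,w=q
        foot=raster(c,img.shape,[P2(x,y,w,box(-.016,.02,-.02,.02),zb+.006),P2(x,y,w,box(.019,.056,-.017,-.007),zb+.006),P2(x,y,w,box(.019,.056,.007,.017),zb+.006)])
        hb=box(-.009,.009,-.009,.009)
        hd=hull(c,img.shape,np.r_[P2(x,y,w,hb,zb+.006),P2(x,y,w,hb,zb+.084)])
        return np.abs(foot*(1-hd)-mask).sum()
    b=None
    for dw in(-.2,0,.2):
        s0=np.array(x0)+[0,0,dw]
        o=minimize(cost,s0,method='Nelder-Mead',options=dict(initial_simplex=s0+np.array([[0,0,0],[.008,0,0],[0,.008,0],[0,0,.15]]),xatol=1e-5,fatol=.1))
        if b is None or o.fun<b.fun:b=o
    return b.x,b.fun
E
python3 - <<'E'
from h import *
im=cv2.imread('pics/w1.png');s=dict(np.load('w1.npz'));c=cam('wrist',s)
t=back(c,[(285,137),(443,144),(428,260),(281,253)],.022);print(t.round(3),[np.linalg.norm(t[i]-t[i-1]).round(3) for i in range(4)],t.mean(0))
hsv=cv2.cvtColor(im,cv2.COLOR_BGR2HSV)
m=np.zeros(im.shape[:2]);m[165:248,296:420]=(hsv[165:248,296:420,1]<60)
print(m.sum())
h=back(c,[(331,238)],.092)[0];print('handle top',h)
f=back(c,[(334,203)],.014)[0];tp=back(c,[(384,207)],.014)[0];w=np.arctan2(*(tp-f)[1::-1])
print(f,w);x,e=fitfork(c,im,m,[h[0],h[1],w],.008);print('fork',x,e)
E
```

```text
[[0.403 0.318 0.022]
 [0.539 0.376 0.022]
 [0.589 0.265 0.022]
 [0.446 0.206 0.022]] [np.float64(0.12), np.float64(0.149), np.float64(0.121), np.float64(0.154)] [0.49420879 0.29086644 0.022     ]
1513.0
handle top [0.47184816 0.27080647 0.092     ]
[0.47353863 0.27651611 0.014     ] 0.36018210857749894
fork [0.46981132 0.27407511 0.36926301] 265.4131641676278
```

Request:
carry_out(plan=[{"rot":[0,0,0.075],"xyz":[-0.032,0.002,0.0],"grip":128},{"rot":[0,0,0.075],"xyz":[-0.032,0.002,0.04],"grip":128},{"rot":[0,0,0.075],"xyz":[-0.032,0.002,0.075],"grip":128},{"rot":[0,0,0.075],"xyz":[-0.032,0.002,0.075],"grip":128},{"rot":[0,0,0.075],"xyz":[-0.032,0.002,0.075],"grip":128}])

```text
clock: 1.48
tool_pos: [0.4682, 0.274, 0.1156]
eef_rot: [0.564, 0.826, -0.002, -0.001]
contact_force: [0.7, 1.8, 0.5]
opening: 0.647
finger_force: 0.0
```

Run:
```python
from h import *
s=r.get_state();save('w2',r.snapshot('wrist'))
print(s['clock'],s['tool_pos'],s['opening'],R.from_quat(s['eef_rot']).as_matrix().round(3))
np.savez('w2',**{k:s[k] for k in('tool_pos','eef_rot')})
```

```text
1.4833 [0.46822333 0.27404618 0.11555298] 0.6470207418169874 [[-0.364  0.931 -0.004]
 [ 0.931  0.364 -0.001]
 [ 0.    -0.004 -1.   ]]
```

View pics/w2.png

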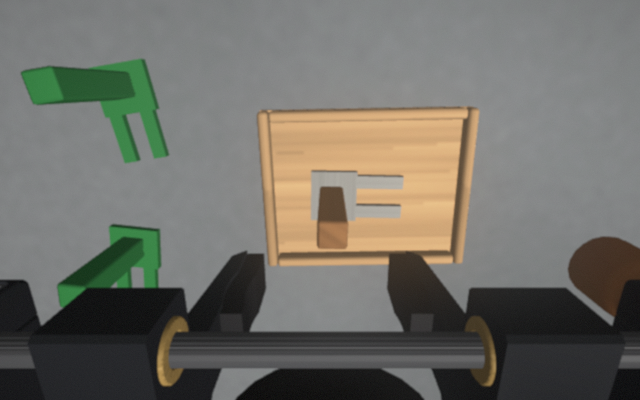

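The handle top is at (332,234), centred between the fingers, and the prongs run parallel to the image rows. The tips are at (403,182) and (400,211).

Run:
```python
from h import *
im=cv2.imread('pics/w2.png');s=dict(np.load('w2.npz'));c=cam('wrist',s)
hsv=cv2.cvtColor(im,cv2.COLOR_BGR2HSV)
m=np.zeros(im.shape[:2]);m[155:240,290:440]=(hsv[155:240,290:440,1]<60)
x,e=fitfork(c,im,m,[.47,.274,.37],.008);print('fork',x,e,m.sum())
print(back(c,[(333,234)],.092))
p=R.from_quat(s['eef_rot']).inv().apply([x[0]-s['tool_pos'][0],x[1]-s['tool_pos'][1],0]);print(p)
t=back(c,[(262,111),(478,109),(463,263),(271,264)],.022);print(t.mean(0))
```

```text
fork [0.47016705 0.27404851 0.36573469] 335.8229296424453 2555.0
[[0.47048361 0.27553252 0.092     ]]
[-7.05155355e-04  1.81129317e-03 -7.56931423e-06]
[0.49458917 0.28996857 0.022     ]
```

Request:
carry_out(plan=[{"rot":[0,0,0],"xyz":[0,0.002,0.03],"grip":128},{"rot":[0,0,0],"xyz":[0,0.002,0.06],"grip":128},{"rot":[0,0,0],"xyz":[0,0.002,0.085],"grip":128},{"rot":[0,0,0],"xyz":[0,0.002,0.091],"grip":128},{"rot":[0,0,0],"xyz":[0,0.002,0.091],"grip":128}])

```text
clock: 1.95
tool_pos: [0.4721, 0.2746, 0.0259]
eef_rot: [0.565, 0.825, 0.0, -0.0]
contact_force: [0.3, -0.0, -0.3]
opening: 0.502
finger_force: 0.0
```

Request:
carry_out(plan=[{"rot":[0,0,0],"xyz":[0,0,0],"grip":255},{"rot":[0,0,0],"xyz":[0,0,0],"grip":255},{"rot":[0,0,0],"xyz":[0,0,0],"grip":255},{"rot":[0,0,0],"xyz":[0,0,0],"grip":255},{"rot":[0,0,0],"xyz":[0,0,0],"grip":255},{"rot":[0,0,0],"xyz":[0,0,0],"grip":255}], squeeze=55)

```text
clock: 2.45
tool_pos: [0.4729, 0.2739, 0.0268]
eef_rot: [0.565, 0.825, 0.001, 0.0]
contact_force: [-0.9, -0.6, 8.0]
opening: 0.202
finger_force: 55.0
```

Request:
carry_out(plan=[{"rot":[0,0,0],"xyz":[0,0,-0.01],"grip":255},{"rot":[0,0,0],"xyz":[0,0,-0.04],"grip":255},{"rot":[0,0,0],"xyz":[0,0,-0.08],"grip":255},{"rot":[0,0,0],"xyz":[0,0,-0.12],"grip":255},{"rot":[0,0,0],"xyz":[0,0,-0.15],"grip":255},{"rot":[0,0,0],"xyz":[0,0,-0.15],"grip":255}])

```text
clock: 2.95
tool_pos: [0.4756, 0.2754, 0.182]
eef_rot: [0.566, 0.825, 0.005, 0.002]
contact_force: [1.5, 0.4, -0.4]
opening: 0.198
finger_force: 55.0
```

Request:
carry_out(plan=[{"rot":[0,0,0],"xyz":[-0.03,-0.017,0],"grip":255},{"rot":[0,0,0],"xyz":[-0.06,-0.035,0],"grip":255},{"rot":[0,0,0],"xyz":[-0.09,-0.052,0],"grip":255},{"rot":[0,0,0],"xyz":[-0.12,-0.07,0],"grip":255},{"rot":[0,0,0],"xyz":[-0.15,-0.087,0],"grip":255},{"rot":[0,0,0],"xyz":[-0.18,-0.105,0],"grip":255},{"rot":[0,0,0],"xyz":[-0.21,-0.122,0],"grip":255},{"rot":[0,0,0],"xyz":[-0.24,-0.14,0],"grip":255}])

```text
clock: 3.62
tool_pos: [0.4275, -0.0024, 0.1755]
eef_rot: [0.565, 0.825, -0.0, -0.0]
contact_force: [1.6, -0.4, -1.0]
opening: 0.202
finger_force: 55.0
```

Request:
carry_out(plan=[{"rot":[0,0,0],"xyz":[0,0,0],"grip":255},{"rot":[0,0,0],"xyz":[0,0,0],"grip":255},{"rot":[0,0,0],"xyz":[0,0,0],"grip":255}])

```text
clock: 3.87
tool_pos: [0.4284, -0.0004, 0.1755]
eef_rot: [0.565, 0.825, 0.0, -0.0]
contact_force: [-0.0, 0.2, -1.8]
opening: 0.199
finger_force: 55.0
```

Run:
```python
from h import *
s=r.get_state();save('w3',r.snapshot('wrist'));save('top3',r.snapshot('top'))
print(s['clock'],s['tool_pos'],s['opening'],s['contact_force'],R.from_quat(s['eef_rot']).as_matrix().round(3))
np.savez('w3',**{k:s[k] for k in('tool_pos','eef_rot')})
```

```text
3.8667 [ 4.28400998e-01 -3.94445011e-04  1.75523635e-01] 0.1994279275049871 [-0.04566874  0.21302486 -1.77987319] [[-0.361  0.933  0.   ]
 [ 0.933  0.361  0.001]
 [ 0.     0.001 -1.   ]]
```

View pics/w3.png

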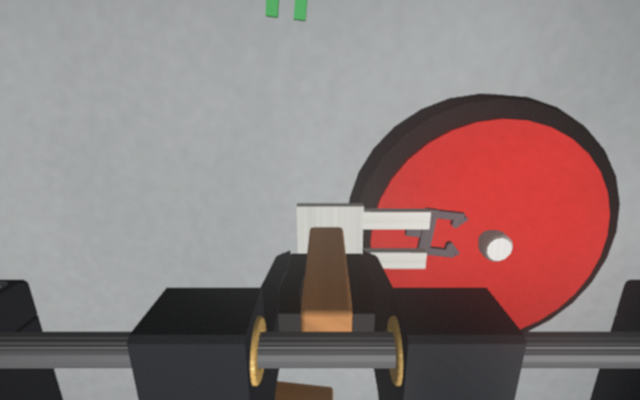

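The wrist view shows the fork held straight, with prong tips at (430,218) and (426,260). They overlap the clip, whose jaw tips are at (465,219) and (457,252) and whose tab is at (410,233). The axle head is at (498,248). I'll sidestep for a clear view.

Request:
carry_out(plan=[{"rot":[0,0,0],"xyz":[-0.03,0,0],"grip":255},{"rot":[0,0,0],"xyz":[-0.06,0,0],"grip":255},{"rot":[0,0,0],"xyz":[-0.06,0,0],"grip":255},{"rot":[0,0,0],"xyz":[-0.06,0,0],"grip":255},{"rot":[0,0,0],"xyz":[-0.06,0,0],"grip":255}])

```text
clock: 4.38
tool_pos: [0.4499, -0.0553, 0.1753]
eef_rot: [0.565, 0.825, 0.0, -0.0]
contact_force: [-0.3, 0.8, -1.7]
opening: 0.201
finger_force: 55.0
```

Run:
```python
from h import *
s=r.get_state();a=r.snapshot('wrist');save('w4',a)
save('w4c',cv2.resize(a[60:310,280:620],None,fx=2.2,fy=2.2,interpolation=cv2.INTER_CUBIC))
print(s['clock'],s['tool_pos'],R.from_quat(s['eef_rot']).as_matrix().round(3))
np.savez('w4',**{k:s[k] for k in('tool_pos','eef_rot')})
```

```text
4.3833 [ 0.44986615 -0.05528619  0.17530801] [[-0.363  0.932 -0.   ]
 [ 0.932  0.363  0.001]
 [ 0.001 -0.    -1.   ]]
```

View pics/w4c.png

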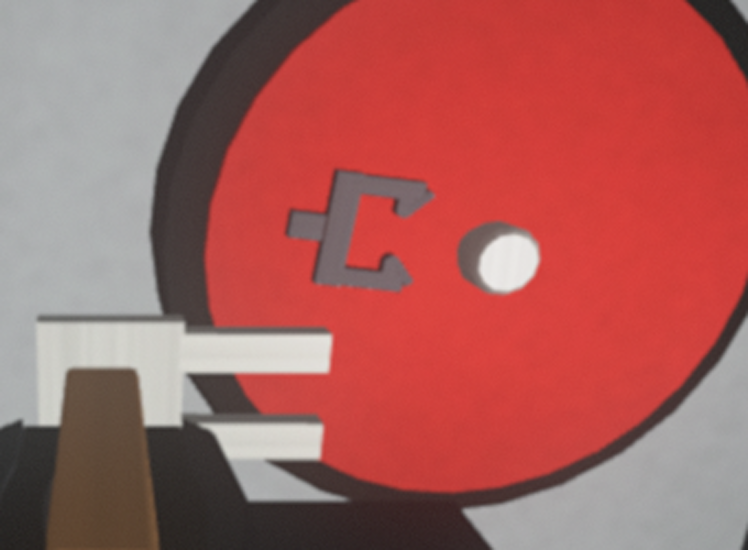

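In the crop (scale 2.2, offset 280,60) the clip's back corners are at (337,170) and (313,284). The tab end is at (288,224), the jaw tips at (434,193) and (410,290), and the axle head top centre at about (509,263). The prong tips are at (331,353) and (322,437).

Run:
```python
from h import *
s=dict(np.load('w4.npz'));c=cam('wrist',s)
u=lambda L:np.array(L)/2.2+[280,60]
k=back(c,u([(337,170),(313,284),(290,211),(285,236),(434,193),(410,290)]),.065)[:,:2]
print(k.round(4)); print('back width',np.linalg.norm(k[0]-k[1]),'tip w',np.linalg.norm(k[4]-k[5]))
bm=(k[0]+k[1])/2; tm=(k[4]+k[5])/2; tb=(k[2]+k[3])/2
y=k[0]-k[1]; print('yaw from back',np.arctan2(-y[0],y[1]),'tips',np.arctan2(*(tm-bm)[::-1]),'tab',np.arctan2(*(bm-tb)[::-1]))
print('back mid',bm,'len',np.linalg.norm(tm-bm),np.linalg.norm(bm-tb))
ax=back(c,u([(509,263)]),.08)[0,:2];print('axle',ax,'yaw back->axle',np.arctan2(*(ax-bm)[::-1]),np.linalg.norm(ax-bm))
# refine axle by white circle
im=cv2.imread('pics/w4.png');h=cv2.cvtColor(im,cv2.COLOR_BGR2HSV)
m=((h[...,1]<40)&(h[...,2]>190)).astype(np.uint8);n,l,st,ce=cv2.connectedComponentsWithStats(m[150:220,480:540].copy())
i=1+st[1:,4].argmax();print(st[i],back(c,ce[i]+[480,150],.08))
# fork prongs in tool frame
zt=s['tool_pos'][2]-.0188+.006
p=back(c,u([(332,332),(329,374),(324,415),(321,458),(37,320),(184,320)]),zt)
print('tool frame fork pts',R.from_quat(s['eef_rot']).inv().apply(p-s['tool_pos']).round(4))
# wheel plate centre: red mask ellipse
t=cv2.imread('pics/top0.png').astype(int);m=((t[...,2]>110)&(t[...,1]<70)&(t[...,0]<70)).astype(np.uint8);m[:,560:]=0
q=cv2.findContours(m,cv2.RETR_EXTERNAL,cv2.CHAIN_APPROX_NONE)[0];q=max(q,key=cv2.contourArea)
w=back(cam('top'),q[:,0],.06)[:,:2].astype(np.float32);print('plate',cv2.minEnclosingCircle(w))
m=((h[...,0]<8)|(h[...,0]>172))&(h[...,1]>140)
```

```text
[[ 0.5096  0.0156]
 [ 0.52   -0.0249]
 [ 0.5005 -0.0035]
 [ 0.5027 -0.0124]
 [ 0.5452  0.0208]
 [ 0.5543 -0.014 ]]
back width 0.0418062995679985 tip w 0.035969107128750094
yaw from back 0.25266179071891026 tips 0.22573423719842756 tab 0.2434732802922398
back mid [ 0.51478424 -0.00465847] len 0.03585387401339472 0.013599463227227649
axle [0.57408314 0.00874091] yaw back->axle 0.22223116766876885 0.0607939454364341
[ 18  17  27  26 534] [[0.57341874 0.0089464  0.08      ]]
tool frame fork pts [[ 0.0184  0.0546  0.0128]
 [ 0.0075  0.0548  0.0128]
 [-0.0036  0.0546  0.0128]
 [-0.0157  0.0549  0.0128]
 [ 0.0215 -0.0167  0.0128]
 [ 0.0215  0.0187  0.0128]]
plate ((0.5746641159057617, 0.01089937798678875), 0.10193949937820435)
```

Everything agrees with the given sizes: back width 41.8 mm, tab 13.6 mm, back to axle 60.6 mm, clip yaw about 0.24, prong tips at tool y = 54.7 mm. Next I'll line up behind the clip.

Request:
carry_out(plan=[{"rot":[0,0,0.07],"xyz":[0.016,0.002,0],"grip":255},{"rot":[0,0,0.141],"xyz":[0.033,0.005,0],"grip":255},{"rot":[0,0,0.141],"xyz":[0.033,0.005,0.03],"grip":255},{"rot":[0,0,0.141],"xyz":[0.033,0.005,0.06],"grip":255},{"rot":[0,0,0.141],"xyz":[0.033,0.005,0.085],"grip":255},{"rot":[0,0,0.141],"xyz":[0.033,0.005,0.085],"grip":255},{"rot":[0,0,0.141],"xyz":[0.033,0.005,0.085],"grip":255},{"rot":[0,0,0.141],"xyz":[0.033,0.005,0.085],"grip":255}])

```text
clock: 5.1
tool_pos: [0.443, -0.0234, 0.0914]
eef_rot: [0.622, 0.783, 0.0, 0.0]
contact_force: [-0.2, 0.3, -1.1]
opening: 0.197
finger_force: 55.0
```

Run:
```python
from h import *
s=r.get_state();a=r.snapshot('wrist')
save('w5',cv2.resize(a[100:300,280:580],None,fx=2.2,fy=2.2,interpolation=cv2.INTER_CUBIC))
M=R.from_quat(s['eef_rot']).as_matrix()
print(s['clock'],s['tool_pos'],s['contact_force'],M.round(3),np.arctan2(M[1,1],M[0,1]))
np.savez('w5',**{k:s[k] for k in('tool_pos','eef_rot')})
```

```text
5.1 [ 0.44304792 -0.0234075   0.09135436] [-0.22409966  0.27737344 -1.08549519] [[-0.227  0.974  0.001]
 [ 0.974  0.227  0.   ]
 [ 0.     0.001 -1.   ]] 0.22934640120830574
```

View pics/w5.png

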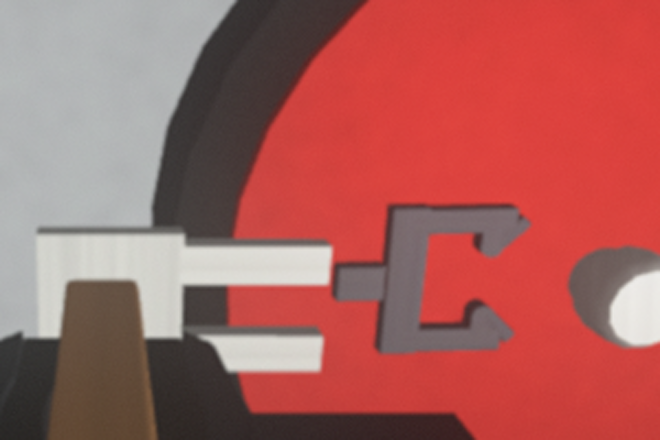

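The prongs have tips at (332,263) and (322,350), and they straddle the tab end at (335,281) with a gap left to it. I'll check the lateral offset numerically.

Run:
```python
from h import *
s=dict(np.load('w5.npz'));c=cam('wrist',s);T=R.from_quat(s['eef_rot']).inv()
u=lambda L:np.array(L)/2.2+[280,100]
print('clip tab, back corners',T.apply(back(c,u([(335,263),(335,299),(390,206),(378,352)]),.065)-s['tool_pos']).round(4))
z=s['tool_pos'][2]-.0128
print('prongs',T.apply(back(c,u([(332,242),(330,286),(323,329),(321,372)]),z)-s['tool_pos']).round(4))
```

```text
clip tab, back corners [[ 0.0082  0.0601  0.0264]
 [-0.0021  0.061   0.0264]
 [ 0.0238  0.0727  0.0264]
 [-0.0178  0.0742  0.0264]]
prongs [[ 0.0188  0.0545  0.0129]
 [ 0.0073  0.0551  0.0129]
 [-0.0044  0.0544  0.0128]
 [-0.0165  0.0549  0.0128]]
```

Request:
carry_out(plan=[{"rot":[0,0,0],"xyz":[0.0016,0,0.004],"grip":255},{"rot":[0,0,0],"xyz":[0.0016,0,0.008],"grip":255},{"rot":[0,0,0],"xyz":[0.0016,0,0.01],"grip":255},{"rot":[0,0,0],"xyz":[0.0016,0,0.01],"grip":255},{"rot":[0,0,0],"xyz":[0.0016,0,0.01],"grip":255}])

```text
clock: 5.57
tool_pos: [0.4423, -0.0227, 0.0805]
eef_rot: [0.622, 0.783, -0.0, -0.0]
contact_force: [-0.9, 0.8, -1.0]
opening: 0.197
finger_force: 55.0
```

Request:
carry_out(plan=[{"rot":[0,0,0],"xyz":[0,0.003,0],"grip":255},{"rot":[0,0,0],"xyz":[0,0.006,0],"grip":255},{"rot":[0,0,0],"xyz":[0,0.009,0],"grip":255},{"rot":[0,0,0],"xyz":[0,0.012,0],"grip":255},{"rot":[0,0,0],"xyz":[0,0.015,0],"grip":255},{"rot":[0,0,0],"xyz":[0,0.015,0],"grip":255}])

```text
clock: 6.07
tool_pos: [0.4581, -0.0189, 0.0805]
eef_rot: [0.622, 0.783, 0.001, 0.0]
contact_force: [0.2, -0.9, -1.5]
opening: 0.198
finger_force: 55.0
```

Run:
```python
from h import *
s=r.get_state();a=r.snapshot('wrist')
save('w6',cv2.resize(a[100:300,280:580],None,fx=2.2,fy=2.2,interpolation=cv2.INTER_CUBIC))
print(s['clock'],s['tool_pos'],s['contact_force'])
np.savez('w6',**{k:s[k] for k in('tool_pos','eef_rot')})
```

```text
6.0667 [ 0.45808374 -0.01893883  0.08048949] [ 0.21157123 -0.8581454  -1.4937412 ]
```

View pics/w6.png

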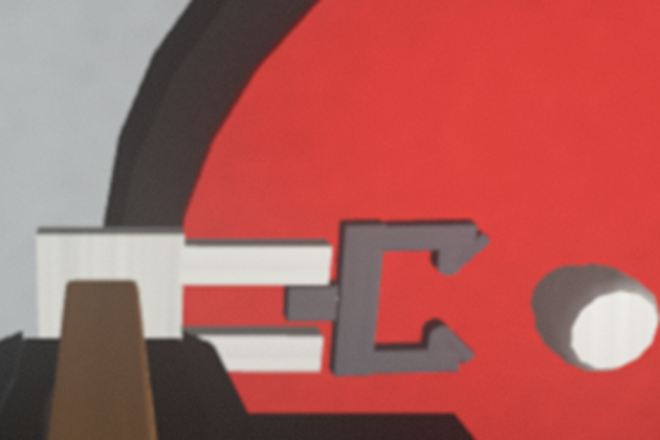

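The tab sits between the prongs, and the prong tips at (332,263) are about 2-3 mm short of the clip's back edge at (338,300). The prongs line up with the axle to within 1 mm. Home is about 44 mm on, and the nibs should touch at about 30 mm.

Request:
carry_out(plan=[{"rot":[0,0,0],"xyz":[0.0004,0.003,0.0006],"grip":255},{"rot":[0,0,0],"xyz":[0.0004,0.006,0.0008],"grip":255},{"rot":[0,0,0],"xyz":[0.0004,0.009,0.0008],"grip":255},{"rot":[0,0,0],"xyz":[0.0004,0.012,0.0008],"grip":255},{"rot":[0,0,0],"xyz":[0.0002,0.015,0.0008],"grip":255},{"rot":[0,0,0],"xyz":[0,0.018,0.0008],"grip":255},{"rot":[0,0,0],"xyz":[0,0.021,0.0008],"grip":255},{"rot":[0,0,0],"xyz":[0,0.024,0.0008],"grip":255}])

```text
clock: 6.78
tool_pos: [0.4806, -0.0138, 0.0796]
eef_rot: [0.622, 0.783, 0.0, -0.0]
contact_force: [0.2, -0.2, -1.4]
opening: 0.201
finger_force: 55.0
```

Request:
carry_out(plan=[{"rot":[0,0,0],"xyz":[0,0.001,0],"grip":255},{"rot":[0,0,0],"xyz":[0,0.002,0],"grip":255},{"rot":[0,0,0],"xyz":[0,0.003,0],"grip":255},{"rot":[0,0,0],"xyz":[0,0.004,0],"grip":255},{"rot":[0,0,0],"xyz":[0,0.004,0],"grip":255}])

```text
clock: 7.2
tool_pos: [0.4844, -0.0129, 0.0797]
eef_rot: [0.622, 0.783, 0.0, 0.0]
contact_force: [0.8, 0.1, -1.2]
opening: 0.203
finger_force: 55.0
```

Run:
```python
from h import *
s=r.get_state();a=r.snapshot('wrist')
save('w7',cv2.resize(a[100:300,280:580],None,fx=2.2,fy=2.2,interpolation=cv2.INTER_CUBIC))
print(s['clock'],s['tool_pos'],s['contact_force'])
```

```text
7.2 [ 0.48443667 -0.01287348  0.07966824] [ 0.77142813  0.10812345 -1.23755142]
```

View pics/w7.png

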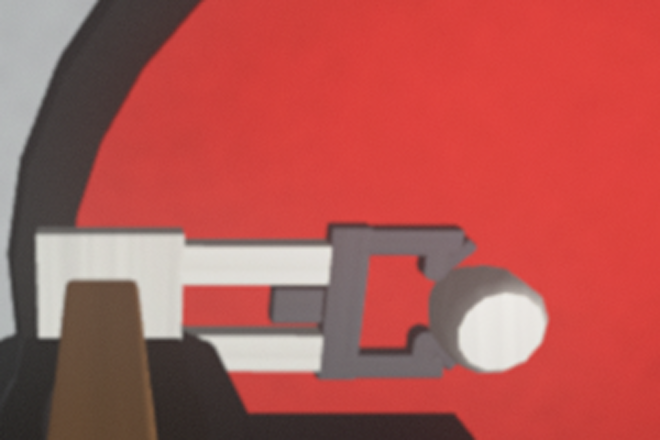

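The clip is square on the prongs (back edge at x≈325-345) with its jaws just at the neck and centred. I've used up the picture views, so I'll go on by force in small steps.

Request:
carry_out(plan=[{"rot":[0,0,0],"xyz":[0,0.001,0],"grip":255},{"rot":[0,0,0],"xyz":[0,0.002,0],"grip":255},{"rot":[0,0,0],"xyz":[0,0.003,0],"grip":255},{"rot":[0,0,0],"xyz":[0,0.003,0],"grip":255}])

```text
clock: 7.58
tool_pos: [0.4876, -0.0122, 0.0797]
eef_rot: [0.622, 0.783, 0.0, 0.0]
contact_force: [0.1, 0.5, -1.0]
opening: 0.197
finger_force: 55.0
```

Request:
carry_out(plan=[{"rot":[0,0,0],"xyz":[0,0.0005,0],"grip":255},{"rot":[0,0,0],"xyz":[0,0.001,0],"grip":255},{"rot":[0,0,0],"xyz":[0,0.001,0],"grip":255},{"rot":[0,0,0],"xyz":[0,0.001,0],"grip":255}])

```text
clock: 7.92
tool_pos: [0.488, -0.012, 0.0796]
eef_rot: [0.622, 0.783, -0.0, -0.0]
contact_force: [-0.6, -0.2, -0.8]
opening: 0.202
finger_force: 55.0
```

Request:
carry_out(plan=[{"rot":[0,0,0],"xyz":[0,0.0005,0],"grip":255},{"rot":[0,0,0],"xyz":[0,0.001,0],"grip":255},{"rot":[0,0,0],"xyz":[0,0.001,0],"grip":255},{"rot":[0,0,0],"xyz":[0,0.001,0],"grip":255}])

```text
clock: 8.25
tool_pos: [0.4883, -0.0119, 0.0796]
eef_rot: [0.622, 0.783, -0.001, -0.001]
contact_force: [-2.7, -0.8, -0.3]
opening: 0.199
finger_force: 55.0
```

Request:
carry_out(plan=[{"rot":[0,0,0],"xyz":[0,0.0005,0],"grip":255},{"rot":[0,0,0],"xyz":[0,0.001,0],"grip":255},{"rot":[0,0,0],"xyz":[0,0.001,0],"grip":255},{"rot":[0,0,0],"xyz":[0,0.001,0],"grip":255}])

```text
clock: 8.58
tool_pos: [0.4885, -0.0119, 0.0795]
eef_rot: [0.622, 0.783, -0.001, -0.001]
contact_force: [-4.8, -1.3, 1.3]
opening: 0.2
finger_force: 55.0
```

Request:
carry_out(plan=[{"rot":[0,0,0],"xyz":[0,0.0005,0],"grip":255},{"rot":[0,0,0],"xyz":[0,0.001,0],"grip":255},{"rot":[0,0,0],"xyz":[0,0.001,0],"grip":255},{"rot":[0,0,0],"xyz":[0,0.001,0],"grip":255}])

```text
clock: 8.92
tool_pos: [0.4886, -0.0119, 0.0794]
eef_rot: [0.622, 0.783, -0.002, -0.002]
contact_force: [-6.1, -0.7, 2.4]
opening: 0.198
finger_force: 55.0
```

Request:
carry_out(plan=[{"rot":[0,0,0],"xyz":[0,0.0005,0],"grip":255},{"rot":[0,0,0],"xyz":[0,0.001,0],"grip":255},{"rot":[0,0,0],"xyz":[0,0.001,0],"grip":255},{"rot":[0,0,0],"xyz":[0,0.001,0],"grip":255}])

```text
clock: 9.25
tool_pos: [0.4887, -0.0118, 0.0794]
eef_rot: [0.622, 0.783, -0.002, -0.002]
contact_force: [-6.2, -2.1, 2.5]
opening: 0.2
finger_force: 55.0
```

Request:
carry_out(plan=[{"rot":[0,0,0],"xyz":[0,0.0005,0],"grip":255},{"rot":[0,0,0],"xyz":[0,0.001,0],"grip":255},{"rot":[0,0,0],"xyz":[0,0.001,0],"grip":255},{"rot":[0,0,0],"xyz":[0,0.001,0],"grip":255}])

```text
clock: 9.58
tool_pos: [0.4888, -0.0118, 0.0793]
eef_rot: [0.622, 0.783, -0.003, -0.003]
contact_force: [-8.5, -1.8, 3.9]
opening: 0.205
finger_force: 55.0
```

Request:
carry_out(plan=[{"rot":[0,0,0],"xyz":[0,0.0005,0],"grip":255},{"rot":[0,0,0],"xyz":[0,0.001,0],"grip":255},{"rot":[0,0,0],"xyz":[0,0.001,0],"grip":255},{"rot":[0,0,0],"xyz":[0,0.001,0],"grip":255}])

```text
clock: 9.92
tool_pos: [0.4889, -0.0118, 0.0793]
eef_rot: [0.622, 0.783, -0.004, -0.003]
contact_force: [-9.5, -1.9, 6.3]
opening: 0.201
finger_force: 55.0
```

Request:
carry_out(plan=[{"rot":[0,0,0],"xyz":[0,0.0005,0],"grip":255},{"rot":[0,0,0],"xyz":[0,0.001,0],"grip":255},{"rot":[0,0,0],"xyz":[0,0.001,0],"grip":255},{"rot":[0,0,0],"xyz":[0,0.001,0],"grip":255}])

```text
clock: 10.25
tool_pos: [0.4889, -0.0118, 0.0794]
eef_rot: [0.622, 0.783, -0.004, -0.004]
contact_force: [-10.6, -2.5, 8.2]
opening: 0.206
finger_force: 55.0
```

Request:
carry_out(plan=[{"rot":[0,0,0],"xyz":[0,0.0005,0],"grip":255},{"rot":[0,0,0],"xyz":[0,0.001,0],"grip":255},{"rot":[0,0,0],"xyz":[0,0.001,0],"grip":255},{"rot":[0,0,0],"xyz":[0,0.001,0],"grip":255}])

```text
clock: 10.58
tool_pos: [0.4889, -0.0118, 0.0794]
eef_rot: [0.622, 0.783, -0.005, -0.004]
contact_force: [-12.4, -2.8, 10.8]
opening: 0.197
finger_force: 55.0
```

Request:
carry_out(plan=[{"rot":[0,0,0],"xyz":[0,0.0005,0],"grip":255},{"rot":[0,0,0],"xyz":[0,0.001,0],"grip":255},{"rot":[0,0,0],"xyz":[0,0.001,0],"grip":255},{"rot":[0,0,0],"xyz":[0,0.001,0],"grip":255}])

```text
clock: 10.92
tool_pos: [0.4889, -0.0118, 0.0795]
eef_rot: [0.623, 0.783, -0.006, -0.005]
contact_force: [-14.6, -2.0, 13.0]
opening: 0.203
finger_force: 55.0
```

Request:
carry_out(plan=[{"rot":[0,0,0],"xyz":[0,0.0005,0],"grip":255},{"rot":[0,0,0],"xyz":[0,0.001,0],"grip":255},{"rot":[0,0,0],"xyz":[0,0.001,0],"grip":255},{"rot":[0,0,0],"xyz":[0,0.001,0],"grip":255}])

```text
clock: 11.25
tool_pos: [0.489, -0.0118, 0.0796]
eef_rot: [0.623, 0.783, -0.006, -0.005]
contact_force: [-16.8, -3.9, 15.1]
opening: 0.201
finger_force: 55.0
```

Request:
carry_out(plan=[{"rot":[0,0,0],"xyz":[0,0,-0.001],"grip":255},{"rot":[0,0,0],"xyz":[0,0,-0.002],"grip":255},{"rot":[0,0,0],"xyz":[0,0,-0.002],"grip":255},{"rot":[0,0,0],"xyz":[0,0,-0.002],"grip":255}])

```text
clock: 11.58
tool_pos: [0.4952, -0.0103, 0.0811]
eef_rot: [0.622, 0.783, -0.002, -0.002]
contact_force: [-4.3, -1.7, -1.7]
opening: 0.202
finger_force: 55.0
```

Request:
carry_out(plan=[{"rot":[0,0,0],"xyz":[0,0.0005,0],"grip":255},{"rot":[0,0,0],"xyz":[0,0.001,0],"grip":255},{"rot":[0,0,0],"xyz":[0,0.001,0],"grip":255},{"rot":[0,0,0],"xyz":[0,0.001,0],"grip":255}])

```text
clock: 11.92
tool_pos: [0.5013, -0.009, 0.082]
eef_rot: [0.622, 0.783, 0.002, 0.002]
contact_force: [-1.0, -1.1, -1.2]
opening: 0.198
finger_force: 55.0
```

Run:
```python
from h import *
s=r.get_state();print(s['tool_pos'].round(5),R.from_quat(s['eef_rot']).as_matrix().round(4),s['contact_force'],s['moment'],s['q'].round(3))
a=r.snapshot('wrist');save('w8',a)
im=cv2.imread('pics/w8.png');h=cv2.cvtColor(im,cv2.COLOR_BGR2HSV)
c=cam('wrist',s);T=R.from_quat(s['eef_rot']).inv()
# row profiles across prong tip -> clip back, both prongs
for v in(100+263/2.2,100+352/2.2):
    print([tuple(im[int(v),u][::-1]) for u in range(420,440,2)])
m=((h[...,1]<40)&(h[...,2]>190)).astype(np.uint8);m[:, :445]=0;m[:150]=0;m[290:]=0;m[:,540:]=0
n,l,st,ce=cv2.connectedComponentsWithStats(m);i=1+st[1:,4].argmax();print('axle',st[i],T.apply(back(c,ce[i],.08)-s['tool_pos']))
```

```text
[ 0.50132 -0.00902  0.08205] [[-2.263e-01  9.740e-01  4.700e-03]
 [ 9.740e-01  2.263e-01  8.000e-04]
 [-3.000e-04  4.700e-03 -1.000e+00]] [-1.02549911 -1.06660173 -1.2067242 ] [-0.06182926  0.09935248 -0.00705451] [-0.053  0.759 -0.034  2.057  0.072  0.321  0.083]
[(np.uint8(227), np.uint8(224), np.uint8(220)), (np.uint8(227), np.uint8(224), np.uint8(220)), (np.uint8(227), np.uint8(224), np.uint8(219)), (np.uint8(227), np.uint8(224), np.uint8(220)), (np.uint8(227), np.uint8(225), np.uint8(221)), (np.uint8(172), np.uint8(165), np.uint8(162)), (np.uint8(120), np.uint8(110), np.uint8(112)), (np.uint8(123), np.uint8(112), np.uint8(115)), (np.uint8(124), np.uint8(115), np.uint8(117)), (np.uint8(125), np.uint8(114), np.uint8(117))]
[(np.uint8(219), np.uint8(218), np.uint8(212)), (np.uint8(219), np.uint8(218), np.uint8(212)), (np.uint8(220), np.uint8(217), np.uint8(210)), (np.uint8(156), np.uint8(151), np.uint8(149)), (np.uint8(114), np.uint8(107), np.uint8(110)), (np.uint8(115), np.uint8(109), np.uint8(112)), (np.uint8(116), np.uint8(110), np.uint8(111)), (np.uint8(115), np.uint8(109), np.uint8(110)), (np.uint8(115), np.uint8(108), np.uint8(110)), (np.uint8(118), np.uint8(111), np.uint8(113))]
axle [ 453  231   40   35 1068] [[0.00171988 0.07461573 0.0024035 ]]
```

It snapped in: the TCP is at the predicted home and the force is near zero. Now I'll lower slightly and press to about 18 N.

Request:
carry_out(plan=[{"rot":[0,0,0],"xyz":[0,0,0.001],"grip":255},{"rot":[0,0,0],"xyz":[0,0.001,0.0015],"grip":255},{"rot":[0,0,0],"xyz":[0,0.002,0.0015],"grip":255},{"rot":[0,0,0],"xyz":[0,0.002,0.0015],"grip":255}])

```text
clock: 12.3
tool_pos: [0.5014, -0.0089, 0.0802]
eef_rot: [0.622, 0.783, 0.0, 0.0]
contact_force: [0.0, 0.4, -1.2]
opening: 0.198
finger_force: 55.0
```

Request:
carry_out(plan=[{"rot":[0,0,0],"xyz":[0,0.001,0],"grip":255},{"rot":[0,0,0],"xyz":[0,0.002,0],"grip":255},{"rot":[0,0,0],"xyz":[0,0.002,0],"grip":255},{"rot":[0,0,0],"xyz":[0,0.002,0],"grip":255}])

```text
clock: 12.63
tool_pos: [0.5021, -0.0088, 0.0801]
eef_rot: [0.622, 0.783, -0.0, -0.0]
contact_force: [-1.5, -0.6, -0.9]
opening: 0.197
finger_force: 55.0
```

Request:
carry_out(plan=[{"rot":[0,0,0],"xyz":[0,0.001,0],"grip":255},{"rot":[0,0,0],"xyz":[0,0.002,0],"grip":255},{"rot":[0,0,0],"xyz":[0,0.002,0],"grip":255},{"rot":[0,0,0],"xyz":[0,0.002,0],"grip":255}])

```text
clock: 12.97
tool_pos: [0.5023, -0.0087, 0.0799]
eef_rot: [0.622, 0.783, -0.002, -0.002]
contact_force: [-4.7, -0.8, 2.1]
opening: 0.2
finger_force: 55.0
```

Request:
carry_out(plan=[{"rot":[0,0,0],"xyz":[0,0.001,0],"grip":255},{"rot":[0,0,0],"xyz":[0,0.002,0],"grip":255},{"rot":[0,0,0],"xyz":[0,0.003,0],"grip":255},{"rot":[0,0,0],"xyz":[0,0.003,0],"grip":255},{"rot":[0,0,0],"xyz":[0,0.003,0],"grip":255}])

```text
clock: 13.38
tool_pos: [0.5025, -0.0087, 0.0797]
eef_rot: [0.622, 0.783, -0.004, -0.003]
contact_force: [-8.4, -1.8, 4.9]
opening: 0.199
finger_force: 55.0
```

Request:
carry_out(plan=[{"rot":[0,0,0],"xyz":[0,0.001,0],"grip":255},{"rot":[0,0,0],"xyz":[0,0.002,0],"grip":255},{"rot":[0,0,0],"xyz":[0,0.002,0],"grip":255},{"rot":[0,0,0],"xyz":[0,0.002,0],"grip":255}])

```text
clock: 13.72
tool_pos: [0.5026, -0.0087, 0.0796]
eef_rot: [0.622, 0.783, -0.005, -0.004]
contact_force: [-11.0, -1.8, 5.5]
opening: 0.201
finger_force: 55.0
```

Request:
carry_out(plan=[{"rot":[0,0,0],"xyz":[0,0.001,0],"grip":255},{"rot":[0,0,0],"xyz":[0,0.002,0],"grip":255},{"rot":[0,0,0],"xyz":[0,0.003,0],"grip":255},{"rot":[0,0,0],"xyz":[0,0.003,0],"grip":255},{"rot":[0,0,0],"xyz":[0,0.003,0],"grip":255}])

```text
clock: 14.13
tool_pos: [0.5027, -0.0087, 0.0798]
eef_rot: [0.623, 0.782, -0.007, -0.006]
contact_force: [-15.3, -2.6, 13.1]
opening: 0.202
finger_force: 55.0
```

Request:
carry_out(plan=[{"rot":[0,0,0],"xyz":[0,0.0005,0],"grip":255},{"rot":[0,0,0],"xyz":[0,0.001,0],"grip":255},{"rot":[0,0,0],"xyz":[0,0.0015,0],"grip":255},{"rot":[0,0,0],"xyz":[0,0.0015,0],"grip":255},{"rot":[0,0,0],"xyz":[0,0.0015,0],"grip":255},{"rot":[0,0,0],"xyz":[0,0.0015,0],"grip":255}])

```text
clock: 14.63
tool_pos: [0.5028, -0.0086, 0.0798]
eef_rot: [0.623, 0.782, -0.008, -0.007]
contact_force: [-18.4, -3.7, 16.2]
opening: 0.201
finger_force: 55.0
```

Request:
carry_out(plan=[{"rot":[0,0,0],"xyz":[0,0.0005,0],"grip":255},{"rot":[0,0,0],"xyz":[0,0.0005,0],"grip":255},{"rot":[0,0,0],"xyz":[0,0.0005,0],"grip":255},{"rot":[0,0,0],"xyz":[0,0.0005,0],"grip":255},{"rot":[0,0,0],"xyz":[0,0.0005,0],"grip":255},{"rot":[0,0,0],"xyz":[0,0.0005,0],"grip":255}])

```text
clock: 15.13
tool_pos: [0.5028, -0.0086, 0.0799]
eef_rot: [0.623, 0.782, -0.008, -0.007]
contact_force: [-20.4, -3.8, 17.9]
opening: 0.202
finger_force: 55.0
```

Request:
carry_out(plan=[{"rot":[0,0,0],"xyz":[0,-0.004,0],"grip":255},{"rot":[0,0,0],"xyz":[0,-0.008,0],"grip":255},{"rot":[0,0,0],"xyz":[0,-0.012,0],"grip":255},{"rot":[0,0,0],"xyz":[0,-0.016,0],"grip":255},{"rot":[0,0,0],"xyz":[0,-0.024,0],"grip":255},{"rot":[0,0,0],"xyz":[0,-0.032,0],"grip":255},{"rot":[0,0,0],"xyz":[0,-0.04,0],"grip":255},{"rot":[0,0,0],"xyz":[0,-0.04,0],"grip":255}])

```text
clock: 15.8
tool_pos: [0.4731, -0.0156, 0.0802]
eef_rot: [0.622, 0.783, -0.001, -0.001]
contact_force: [-0.0, -0.3, -1.2]
opening: 0.201
finger_force: 55.0
```

Run:
```python
from h import *
s=r.get_state();print(s['tool_pos'].round(4),s['contact_force'],np.arctan2(*R.from_quat(s['eef_rot']).as_matrix()[1::-1,1]))
im=cv2.cvtColor(r.snapshot('wrist'),cv2.COLOR_RGB2BGR);cv2.imwrite('pics/w9.png',im);h=cv2.cvtColor(im,cv2.COLOR_BGR2HSV)
c=cam('wrist',s);T=R.from_quat(s['eef_rot']).inv()
# clip: dark grey, low-sat blob on red plate
m=((h[...,1]<60)&(h[...,2]>70)&(h[...,2]<150)).astype(np.uint8);m[:170]=0;m[300:]=0;m[:,:390]=0;m[:,560:]=0
n,l,st,ce=cv2.connectedComponentsWithStats(m)
for i in range(1,n):
    if st[i,4]>40:
        ys,xs=np.where(l==i);p=T.apply(back(c,np.c_[xs,ys],.065)-s['tool_pos']);print(st[i],'x',p[:,0].min(),p[:,0].max(),'y',p[:,1].min(),p[:,1].max())
w=T.apply(np.array([.5737,.009,.065])-s['tool_pos']);print('axle in tool',w)
```

```text
[ 0.4731 -0.0156  0.0802] [-5.03843627e-04 -3.45353945e-01 -1.15866485e+00] 0.22751685369003924
[ 456  202   94   69 3190] x -0.01820861497176144 0.022555041453879945 y 0.07077457324297053 0.11891492486865254
[390 209  39   3  79] x 0.0174157724995681 0.01855755708472694 y 0.03315351111496736 0.05369493430104827
[390 249  35   3 102] x -0.006337754211998019 -0.005086707882782237 y 0.03446989716131219 0.05356813761009947
axle in tool [0.00124612 0.10356612 0.01492267]
```

The clip's tab end matches home to within 0.3 mm. Now I'll lift the fork and bring it back to its tray.

Request:
carry_out(plan=[{"rot":[0,0,0],"xyz":[0,-0.005,-0.03],"grip":255},{"rot":[0,0,0],"xyz":[0,-0.005,-0.06],"grip":255},{"rot":[0,0,0],"xyz":[0,-0.005,-0.08],"grip":255},{"rot":[0,0,0],"xyz":[0,-0.005,-0.08],"grip":255}])

```text
clock: 16.18
tool_pos: [0.4736, -0.016, 0.1636]
eef_rot: [0.622, 0.783, 0.003, 0.003]
contact_force: [-0.5, -0.2, -1.5]
opening: 0.203
finger_force: 55.0
```

Request:
carry_out(plan=[{"rot":[0,0,-0.02],"xyz":[0.035,0.009,0],"grip":255},{"rot":[0,0,-0.04],"xyz":[0.07,0.018,0],"grip":255},{"rot":[0,0,-0.06],"xyz":[0.105,0.027,0],"grip":255},{"rot":[0,0,-0.08],"xyz":[0.14,0.036,0],"grip":255},{"rot":[0,0,-0.1],"xyz":[0.175,0.045,0],"grip":255},{"rot":[0,0,-0.12],"xyz":[0.21,0.054,0],"grip":255},{"rot":[0,0,-0.143],"xyz":[0.245,0.062,0],"grip":255},{"rot":[0,0,-0.143],"xyz":[0.28,0.07,0],"grip":255}])

```text
clock: 16.85
tool_pos: [0.4751, 0.2744, 0.1593]
eef_rot: [0.564, 0.826, -0.0, -0.0]
contact_force: [0.5, -0.8, -0.7]
opening: 0.199
finger_force: 55.0
```

Request:
carry_out(plan=[{"rot":[0,0,0],"xyz":[0,0,0],"grip":255},{"rot":[0,0,0],"xyz":[0,0,0],"grip":255},{"rot":[0,0,0],"xyz":[0,0,0],"grip":255}])

```text
clock: 17.1
tool_pos: [0.4751, 0.2717, 0.1593]
eef_rot: [0.564, 0.825, -0.001, 0.0]
contact_force: [0.7, -0.2, -1.6]
opening: 0.201
finger_force: 55.0
```

Request:
carry_out(plan=[{"rot":[0,0,0],"xyz":[0,0,0.035],"grip":255},{"rot":[0,0,0],"xyz":[0,0,0.07],"grip":255},{"rot":[0,0,0],"xyz":[0,0,0.1],"grip":255},{"rot":[0,0,0],"xyz":[0,0,0.12],"grip":255},{"rot":[0,0,0],"xyz":[0,0,0.126],"grip":255},{"rot":[0,0,0],"xyz":[0,0,0.128],"grip":255},{"rot":[0,0,0],"xyz":[0,0,0.13],"grip":255},{"rot":[0,0,0],"xyz":[0,0,0.131],"grip":255}])

```text
clock: 17.77
tool_pos: [0.4765, 0.2723, 0.0302]
eef_rot: [0.565, 0.825, 0.001, 0.001]
contact_force: [0.7, -0.9, -1.6]
opening: 0.203
finger_force: 55.0
```

Request:
carry_out(plan=[{"rot":[0,0,0],"xyz":[0,0,0.0005],"grip":255},{"rot":[0,0,0],"xyz":[0,0,0.001],"grip":255},{"rot":[0,0,0],"xyz":[0,0,0.001],"grip":255}])

```text
clock: 18.02
tool_pos: [0.4759, 0.2728, 0.0289]
eef_rot: [0.565, 0.825, 0.001, 0.0]
contact_force: [-0.4, -0.5, -1.1]
opening: 0.203
finger_force: 55.0
```

Request:
carry_out(plan=[{"rot":[0,0,0],"xyz":[0,0,0.001],"grip":255},{"rot":[0,0,0],"xyz":[0,0,0.002],"grip":255},{"rot":[0,0,0],"xyz":[0,0,0.002],"grip":255},{"rot":[0,0,0],"xyz":[0,0,0.002],"grip":255}])

```text
clock: 18.35
tool_pos: [0.4757, 0.2727, 0.0268]
eef_rot: [0.565, 0.825, 0.0, 0.0]
contact_force: [-1.0, -0.6, 5.7]
opening: 0.205
finger_force: 55.0
```

Request:
carry_out(plan=[{"rot":[0,0,0],"xyz":[0,0,0],"grip":180},{"rot":[0,0,0],"xyz":[0,0,0],"grip":150},{"rot":[0,0,0],"xyz":[0,0,-0.001],"grip":128},{"rot":[0,0,0],"xyz":[0,0,-0.001],"grip":128},{"rot":[0,0,0],"xyz":[0,0,-0.001],"grip":128},{"rot":[0,0,0],"xyz":[0,0,-0.001],"grip":128},{"rot":[0,0,0],"xyz":[0,0,-0.001],"grip":128}])

```text
clock: 18.93
tool_pos: [0.4755, 0.2725, 0.0271]
eef_rot: [0.565, 0.825, -0.0, -0.0]
contact_force: [0.5, 0.2, -0.2]
opening: 0.495
finger_force: 0.0
```

Request:
carry_out(plan=[{"rot":[0,0,0],"xyz":[0,0,-0.02],"grip":128},{"rot":[0,0,0],"xyz":[0,0,-0.05],"grip":128},{"rot":[0,0,0],"xyz":[0,0,-0.085],"grip":128},{"rot":[0,0,0],"xyz":[0,0,-0.12],"grip":128},{"rot":[0,0,0],"xyz":[0,0,-0.15],"grip":128},{"rot":[0,0,0],"xyz":[0,0,-0.15],"grip":128},{"rot":[0,0,0],"xyz":[0,0,-0.15],"grip":128}])

```text
clock: 19.52
tool_pos: [0.4764, 0.273, 0.1788]
eef_rot: [0.565, 0.825, 0.002, 0.001]
contact_force: [-0.4, -0.6, 0.3]
opening: 0.5
finger_force: 0.0
```

Run:
```python
from h import *
s=r.get_state();im=cv2.cvtColor(r.snapshot('wrist'),cv2.COLOR_RGB2BGR);cv2.imwrite('pics/w10.png',im);c=cam('wrist',s)
print(s['clock'],s['tool_pos'],s['opening'],s['contact_force'])
h=cv2.cvtColor(im,cv2.COLOR_BGR2HSV)
q=proj(c,P2(.476,.273,.37,[(.02,0)],.014))[0].astype(int);u,v=q;print(q)
m=np.zeros(im.shape[:2]);a,b,cc,d=v-30,v+35,u-50,u+50;m[a:b,cc:d]=h[a:b,cc:d,1]<60
x,e=fitfork(c,im,m,[.475,.274,.37],.008);print('fork',x,e,m.sum())
d=x[:2]-[.4945,.29];w=.405;print('in tray',d@[np.cos(w),np.sin(w)],d@[-np.sin(w),np.cos(w)])
```

```text
19.5167 [0.47642167 0.27303261 0.1787621 ] 0.49972406143369585 [-0.39471357 -0.58166848  0.26436868]
[347 176]
fork [0.47451537 0.27300626 0.39200256] 271.94506728181466 1738.0
in tray -0.025063769136813352 -0.007744667904592449
```

The fork stands in the tray with a fit residual like the one at the start, and the gripper is clear. I'm handing in.

```bash
python3 -c "
from plant import r
print(r.finish_job())"
```

```text
the job is handed in; nothing more can be done
None
```

The job is handed in, with no verdict returned: the clip snapped home and was pressed with a peak of about 20 N at the wrist, and the fork stands released in its tray.

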